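# Lower the bench magnifier one hole and swing it over the movement

## Task

The magnifier on its telescoping stand is set one hole too high: squeeze in the button in the side of its upper tube, slide the tube down to the next hole until the button springs out again and the tube is locked, then swing the lens by its knob so that it is centred over the watch movement in the round holder. Work gently: do not force the button or the tube, and leave the holder and the other things on the bench where they are.

Things in the scene. Friction and masses are not known exactly. Their poses are not given: they have to be found in the camera images.
- stand: The magnifier stand, fixed to the bench: dark 130 x 130 x 16 mm base plate with an upright 20 mm square steel post. Origin under the post's axis at bench height; z up; the release button faces its +x; the lens arm points along its -y when the lens joint reads 0.
- sleeve (a joint): Downward travel (m) of the upper tube on the post: 0 in the upper hole, where it starts; end of travel 0.028. It moves only while the pin is out of a hole, stiffly (about 6 N friction, 4 N of weight helping), and does not fall. The next hole is hidden inside, anywhere from 14 to 23 mm below the upper one (hand-drilled): it must be found by feel.
- release (a joint): Travel (m) of the sprung button: 0 out (pin in a hole), 0.007 fully in; 5 N to start, 10 N fully in, over 35 N damages it. From 0.0045 the pin is clear of its hole; let go between holes, the pin rides on the post (about 0.004) until it springs into a hole that it meets to within 1 mm, and the tube stops dead. Kept in, it passes the hole; the tube can be lifted back.
- button_face (a point): Centre of the button's outer face: a 14 mm steel plunger, level, standing 8 mm proud of the +x face of the tube's black block, 28 mm from the post's axis. It can be squeezed against the block's opposite face, 20 mm from the axis on the -x side: 48 mm across when out, 41 mm fully in. Moves with tube and button; 205 mm above the bench at the start.
- flange_top (a point): Point on the post's axis level with the flat top of the tube's round flange (68 mm diameter), 24 mm below the button's centre, good to push down on with the fingertips. The black block is 40 (x) x 36 (y) mm, from 16 mm below to 14 mm above the button's centre. Once locked, the pin and hole stand pushes of up to 35 N.
- sleeve_top (a point): Centre of the flat closed top of the upper tube, 40 mm above the button's centre; above the block the tube is a 32 mm diameter cylinder. It can also be pushed down on.
- lens (a joint): Swing (rad) of the lens arm about the post's axis: 0 along the stand's -y, growing anticlockwise seen from above, range -0.5 to 1.5. Stays where it is left (friction about 0.1 N m). The arm, 14 mm wide and 8 mm thick, runs 40 mm below the button's centre, beneath the flange, and goes down with the tube.
- lens_centre (a point): Centre of the magnifier lens, 150 mm from the post's axis; glass in a black ring of 97 mm outer diameter, 10 mm thick.
- knob_top (a point): Top centre of the upright brass knob on the lens arm, 98 mm from the post's axis towards the lens; 12 mm diameter, 40 mm tall above the arm.
- holder: Round movement holder, 48 mm diameter, 25 mm tall, with an open watch movement on top; loose. Origin at the centre of its underside; stands 140 to 160 mm from the post's axis.
- loupe: Black eye loupe, 38 mm diameter, 30 mm tall; bystander.
- case_ring: Steel watch case ring, 42 mm diameter, 8 mm tall; bystander.
- tweezers: Steel tweezers, 120 mm long, lying; bystander.
- oil_jar: Small amber jar, 36 mm diameter, 45 mm tall; bystander.
- driver_block: Wooden block with five small screwdrivers standing in it, 70 x 120 mm, 95 mm tall; bystander.
- parts_tray: White divided parts tray, 100 x 140 x 22 mm; bystander.
- driver: Screwdriver lying, 120 mm long; bystander.
There are look-alikes about, which are no part of the job. Leave any green or turquoise look-alike of the holder alone.

How it is judged:
On the way, in this order (a step that is already met when the one before it is completed fails the run):
1. button squeezed in and the tube slid down out of its upper hole (value of joint release above 0.003 m and value of joint sleeve above 0.005 m), for 0.05 s.
2. tube at the next hole with the button sprung out (value of joint release below 0.0015 m and value of joint sleeve between 0.011 and 0.026 m), for 0.2 s.
3. lens centred over the movement (horizontal distance between lens_centre and holder below 0.015 m), for 0.2 s.
At the end, for the whole second after the job is handed in: The tube stands locked in the next hole (11 to 26 mm below its start) with the button fully sprung out (within 1.5 mm), and the lens is at rest with its centre within 15 mm horizontally of the movement holder's centre (all of step 2 and horizontal distance between lens_centre and holder below 0.015 m and velocity of joint lens between -0.05 and 0.05 rad/s); the robot touches nothing.
It fails at once if the button is pressed with more than 35 N (contact force between the fingers and release above 35 N).
It fails at once if the pin is forced against the edge of a hole with more than 35 N (contact force between release and stand above 35 N).
It fails at once if the holder is moved by more than 10 mm (distance of holder from where it was at the start of the episode above 0.01 m).
It fails at once if a bystander is moved by more than 20 mm (distance of any of loupe, case_ring, tweezers, oil_jar, driver_block, parts_tray, driver from where it was at the start of the episode above 0.02 m).
It also fails if it takes over 51 s, if anything falls off the work surface, if the arm or the gripper's body presses on something with over 40 N, if the wrist force passes 120 N, or if a joint passes its speed limit or range.

## Robot

A 6-joint arm with a two-finger parallel gripper is mounted at the origin on the work surface. World frame = base frame: x ahead of the robot, y to its left, z up, the work surface at z = 0. Lengths are in m, angles in rad, forces in N, time in s.
With the tool pointing down it reaches from about 0.4 to 0.925 m from the base axis. Payload 12.5 kg.
Tool frame: the origin (TCP) lies between the finger pads; the fingertips stand tip_reach ahead of it and the grasp point (between the pads) lies 11 mm behind it (tip_reach is the distance from the TCP to the fingertips, in m); z points along the fingers, y is the line along which they close (so a half turn about z gives the same grasp; the last joint's range is limited). The gripper opens to 95 mm and grips with 3 to 60 N. Pads are 20 mm wide; open, the fingers measure 119 mm over their backs; the gripper's body (75 mm by 180 mm) begins 59 mm behind the grasp point.
Start: joints at [-1.232, 0.491, 1.559, -0, 1.092, -0.106], TCP at [0.269, -0.564, 0.223] pointing down, gripper open.
Joint ranges: [-3.1, 3.1], [-0.84, 2.19], [0.05, 2.79], [-1.13, 4.28], [0.06, 2.93], [-2.69, 2.69]. Speed limits (rad/s): [2.22, 2.22, 2.79, 3.14, 3.14, 3.14].

## Interface

Orientations are given as a rotation vector (axis times angle).
In Python, from plant import * gives the robot as it stands.
- The arm moves only by the tool arm_command, never from a script. Its argument "deltas" is text: rows parted by semicolons, each of 6 numbers parted by spaces: the shift along the world's x, y, z in m, then the turn, a rotation vector about the world's x, y, z in rad. In form: tx ty tz ax ay az; .... A call has 1 to 12 rows; each row shifts and turns the commanded pose from where the row before left it; what a row does not reach is not made up. A row lasts 1/10 s, in which the tool goes at most 50 mm and 8.59 degrees, less where a joint would pass 70% of its speed; a pose out of reach is approached as far as the arm can. A call is refused whole if a number of a shift passes 0.05 or a number of a turn 0.15, either way. A call with a gripper value outside its range is refused whole. "gripper" is the closure, from 0 (fully open) to 1 (shut), set as the call begins (left out, the last holds). The fingers move at their own pace and stop on an object; "squeeze" is the grip in N (left out, the last holds). Time passes only in rows, so rows that do not move let the fingers close. It gives the time, the measured TCP pose, the force, the opening and the grip force at its end, in the units of the state.
- read_state(): the state, without advancing time (a new reading comes with each control period).
- read_camera(name): name is "scene" or "top"; returns a dict with "img" (400x640x3 uint8, red, green, blue), "fx", "fy", "cx", "cy" (pixels), "dist" ([k1, k2, p1, p2, k3] as OpenCV has them; the pictures are not rectified), "T" (4x4, takes a point from camera to world coordinates). Camera axes: x right, y down, z forward; pixel columns grow to the right and rows downward; lengths in m; the calibration is good to about 2 mm. A picture is of the moment at which its call begins. There is no depth.
- close_job(): hands the job in; it is judged then, once.
The state is a dict: "time_s": time; "joint_pos": joint angles; "qd": joint speeds; "joint_torque": joint torques, N m; "tool_pos": TCP position; "tool_rot": TCP orientation; "wrist_force": force on the tool from outside, world axes, zero at the start; "wrist_torque": the same for the moment, N m; "width": opening from 0.0 (shut) to 1.0 (fully open); "grasp_force": force on a finger pad.
Only numpy, scipy, OpenCV 4.12 (cv2) and the standard library are available. Lean on these libraries where they do the work, as an engineer would, in place of code of your own. Each camera call takes 0.05 s, during which the arm holds its last target. There are 200 camera calls.

## Working session

There is one attempt and no reset: what is moved stays moved. The work goes in short steps, Python scripts to look and compute and a tool call to move; the robot and the scene stay as the last step left them, time stands still between calls to the robot, and variables do not carry over. Pictures are saved under pics/ and viewed, at most 10 in all, crops included, and the job is handed in when it is done.

Besides the shell and the picture viewer there is one more tool, called after "Emit:" as a command line: name --argument value ..., lists and objects as JSON in quotes. arm_command: Moves the arm, as the interface text tells. Its arguments: {"type":"object","properties":{"deltas":{"type":"string"},"gripper":{"type":"number"},"squeeze":{"type":"number"}},"required":["deltas"]}

```bash
mkdir -p pics; ls; python3 - <<'E'
from plant import *
import cv2
for n in ("scene","top"):
    c=read_camera(n); cv2.imwrite(f"pics/{n}0.png",c["img"][:,:,::-1])
    print(n,c["fx"],c["fy"],c["cx"],c["cy"],c["dist"]); print(c["T"])
s=read_state(); print(s)
try: print(tip_reach)
except Exception as e: print(e)
E
```

```text
pics
scene 374.1779913100917 374.1779913100917 316.37696560903413 201.34333921082353 [-0.04060023  0.          0.          0.          0.        ]
[[-0.18489936  0.51855826 -0.83481109  1.33880318]
 [ 0.98257323  0.11399214 -0.14681837  0.15367382]
 [ 0.01902802 -0.84740966 -0.53059854  0.68049577]
 [ 0.          0.          0.          1.        ]]
top 421.6001433675547 421.6001433675547 319.9102126853316 199.17178262326976 [0.01694449 0.         0.         0.         0.        ]
[[-0.02586469 -0.99031355  0.13641884  0.34768958]
 [-0.99963432  0.02454501 -0.01134725  0.0222042 ]
 [ 0.00788893 -0.13666244 -0.99058626  1.5056076 ]
 [ 0.          0.          0.          1.        ]]
{'time_s': 0.1, 'joint_pos': array([-1.23157840e+00,  4.91495062e-01,  1.55941282e+00, -1.05672028e-05,
        1.09169093e+00, -1.05595196e-01]), 'qd': array([-5.31265515e-05, -1.27887509e-03, -1.97789360e-04,  2.01415113e-03,
        3.40154344e-04,  1.91622524e-03]), 'joint_torque': array([ 4.68260521e-03, -6.13619542e+01, -2.58605933e+01,  6.94546988e-02,
        4.70242719e-02, -7.30637362e-05]), 'tool_pos': array([ 0.2688792 , -0.56396639,  0.22211443]), 'tool_rot': array([-3.06323816e+00, -6.92752087e-01,  1.98759197e-04]), 'wrist_force': array([-0.67296781,  0.2448069 , -0.68592437]), 'wrist_torque': array([-0.00110168,  0.05428636, -0.01139122]), 'grasp_force': 0.0, 'width': 1.002482031617325}
0.008
```

View pics/scene0.png

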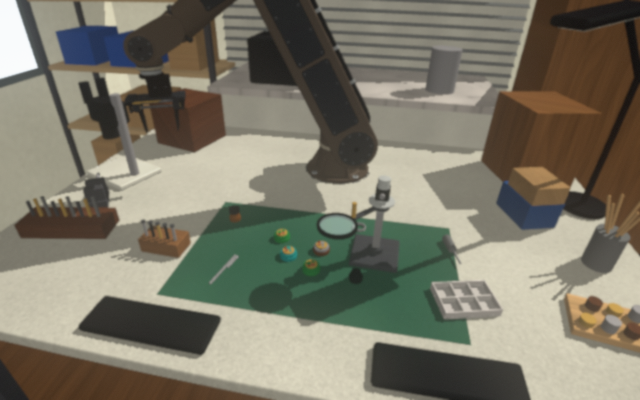

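View pics/top0.png

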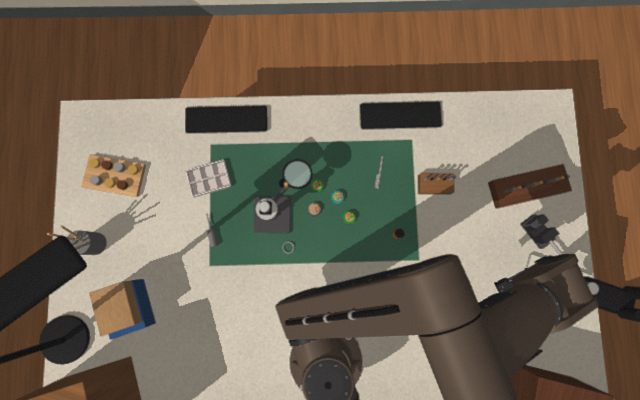

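The scene view shows the stand (tube top about (383,183), base (375,253)) and the lens ring at (337,225). In the top view the tube top is about (265,207), the lens (297,174), and there are several holder-like items near (315,208). I need an enlargement.

```bash
python3 - <<'E'
import cv2,numpy as np
t=cv2.imread("pics/top0.png")[150:260,225:365]; s=cv2.imread("pics/scene0.png")[165:300,260:420]
a=cv2.resize(t,None,fx=5,fy=5,interpolation=cv2.INTER_CUBIC); cv2.imwrite("pics/topc.png",a)
b=cv2.resize(s,None,fx=4.4,fy=4.4,interpolation=cv2.INTER_CUBIC); cv2.imwrite("pics/scenec.png",b); print(a.shape,b.shape)
E
```

```text
(550, 700, 3) (594, 704, 3)
```

View pics/topc.png

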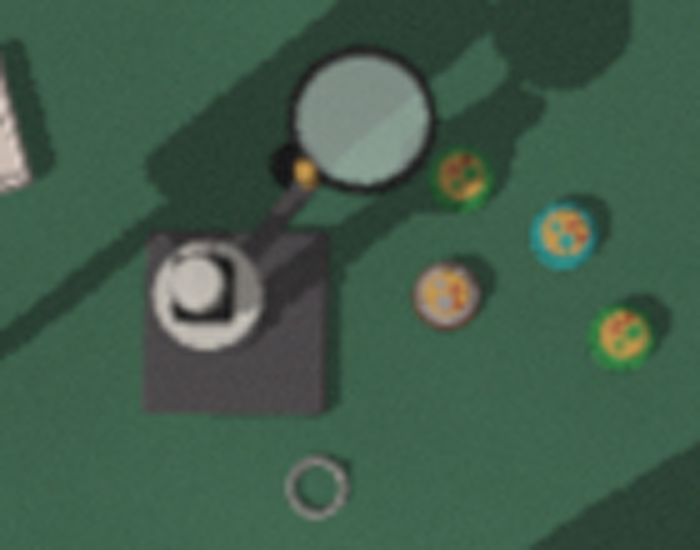

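View pics/scenec.png

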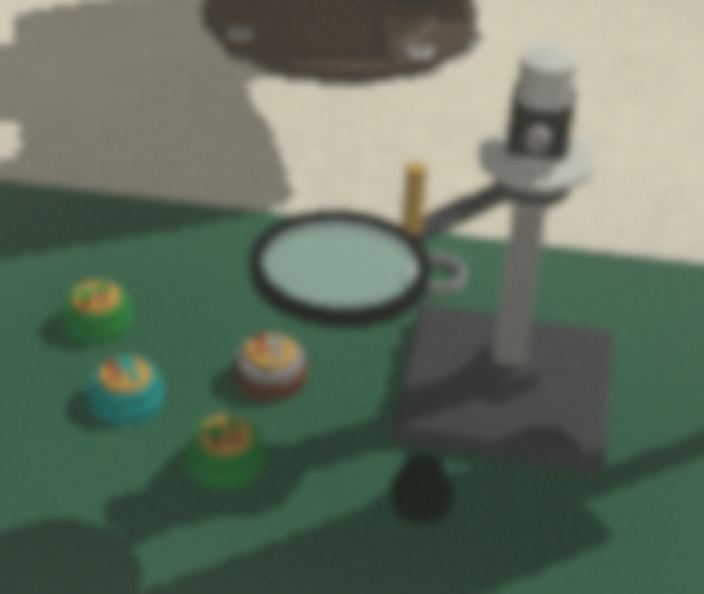

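The top crop shows the tube top at crop (200,282), the lens at (364,119), the knob at (307,168) and the red/white holder at (447,295). In the scene crop these are at (547,62), (340,265), (415,168) and (271,352), and the button is at (540,137), facing that camera. I'll triangulate these points.

```bash
cat > h.py <<'E'
from plant import *
import cv2,numpy as np
def ray(c,p):
    K=np.array([[c["fx"],0,c["cx"]],[0,c["fy"],c["cy"]],[0,0,1]])
    q=cv2.undistortPoints(np.array([[p]],float),K,np.array(c["dist"]))[0,0]
    T=np.array(c["T"]); return T[:3,3],T[:3,:3]@np.array([q[0],q[1],1.])
def tri(r):
    A=[];b=[]
    for o,d in r:
        d=d/np.linalg.norm(d);P=np.eye(3)-np.outer(d,d);A.append(P);b.append(P@o)
    A=np.vstack(A);b=np.hstack(b);x=np.linalg.lstsq(A,b,rcond=None)[0]
    return x,np.linalg.norm(A@x-b)
def atz(r,z): o,d=r; return o+d*(z-o[2])/d[2]
E
python3 - <<'E'
from h import *
S=read_camera("scene");T=read_camera("top")
t=lambda u,v:ray(T,(225+(u+.5)/5-.5,150+(v+.5)/5-.5))
s=lambda u,v:ray(S,(260+(u+.5)/4.4-.5,165+(v+.5)/4.4-.5))
np.set_printoptions(precision=4,suppress=True)
for n,a,b in [("sleevetop",(200,282),(547,62)),("lens",(364,119),(340,265)),("knob",(307,168),(415,168)),("holder",(447,293),(271,352)),("flange",(209,295),(537,160))]:
    print(n,*tri([t(*a),s(*b)]))
print("button at z .205",atz(s(540,137),.205))
print("holder z25",atz(t(447,293),.025),atz(s(271,352),.025))
for p in [(150,235),(327,235),(325,412),(147,410)]: print("top",atz(t(*p),.016))
for p in [(425,310),(612,330),(605,465),(393,437)]: print("sc",atz(s(*p),.016))
E
```

```text
sleevetop [0.5054 0.1756 0.2397] 0.00041611886247308507
lens [0.6185 0.0776 0.1638] 5.444187277041125e-05
knob [0.5797 0.1115 0.2062] 0.0005955485938499456
holder [0.5207 0.0267 0.019 ] 0.00044064076649159796
flange [0.505  0.1775 0.1746] 4.906700235845445e-05
button at z .205 [0.53   0.1767 0.205 ]
holder z25 [0.5199 0.027  0.025 ] [0.5281 0.0275 0.025 ]
top [0.5678 0.2376 0.016 ]
top [0.5647 0.1116 0.016 ]
top [0.4387 0.115  0.016 ]
top [0.4433 0.2403 0.016 ]
sc [0.4517 0.1187 0.016 ]
sc [0.4477 0.2421 0.016 ]
sc [0.5811 0.2383 0.016 ]
sc [0.582 0.112 0.016]
```

Triangulated distances from the post axis (0.505, 0.176) agree with the text: lens 150 mm, knob 98 mm and holder 150 mm. Stand yaw is about -1.5°. I'll go up, then across.

Emit:
arm_command --deltas "0 0 0.045 0 0 0;0 0 0.045 0 0 0;0 0 0.045 0 0 0;0 0 0.04 0 0 0;0.015 0.046 0 0 0 0.07;0.015 0.046 0 0 0 0.07;0.015 0.046 0 0 0 0.07;0.015 0.046 0 0 0 0.07;0.015 0.046 0 0 0 0.07;0.015 0.046 0 0 0 0.07;0.015 0.046 0 0 0 0.07;0.015 0.046 0 0 0 0.07" --gripper 0 --squeeze 14

```text
time_s: 1.4
tool_pos: [0.389, -0.1943, 0.3977]
tool_rot: [2.751, 1.516, 0.0]
wrist_force: [1.0, -0.2, 0.5]
width: 0.998
grasp_force: 0.0
```

Emit:
arm_command --deltas "0.015 0.046 0 0 0 0.07;0.015 0.046 0 0 0 0.07;0.015 0.046 0 0 0 0.07;0.015 0.046 0 0 0 0.07;0.015 0.046 0 0 0 0.07;0.015 0.046 0 0 0 0.07;0.015 0.046 0 0 0 0.07;0.015 0.046 -0.05 0 0 0.05;0 0 -0.04 0 0 0;0 0 0 0 0 0"

```text
time_s: 2.4
tool_pos: [0.5029, 0.1594, 0.3174]
tool_rot: [-2.245, -2.191, 0.011]
wrist_force: [-0.4, -0.3, -0.1]
width: 0.998
grasp_force: 0.0
```

```bash
python3 - <<'E'
from h import *
from scipy.spatial.transform import Rotation as R
s=read_state();print(s["time_s"],s["tool_pos"],s["joint_pos"],s["wrist_force"],s["width"]);print(R.from_rotvec(s["tool_rot"]).as_matrix())
S=read_camera("scene");T=read_camera("top")
a=cv2.resize(S["img"][150:300,260:430],None,fx=4,fy=4,interpolation=cv2.INTER_CUBIC)
cv2.imwrite("pics/s1.png",a[:,:,::-1])
E
```

```text
2.4 [0.50293508 0.15941265 0.31736437] [ 1.81782732e-01  2.66404609e-01  1.65482547e+00 -1.45713801e-04
  1.22885522e+00  2.06076928e-01] [-0.43386918 -0.30311585 -0.0565729 ] 0.998090364577935
[[ 0.02423458  0.99967161 -0.00832779]
 [ 0.99970455 -0.0242493  -0.00167032]
 [-0.00187172 -0.00828485 -0.99996393]]
```

View pics/s1.png

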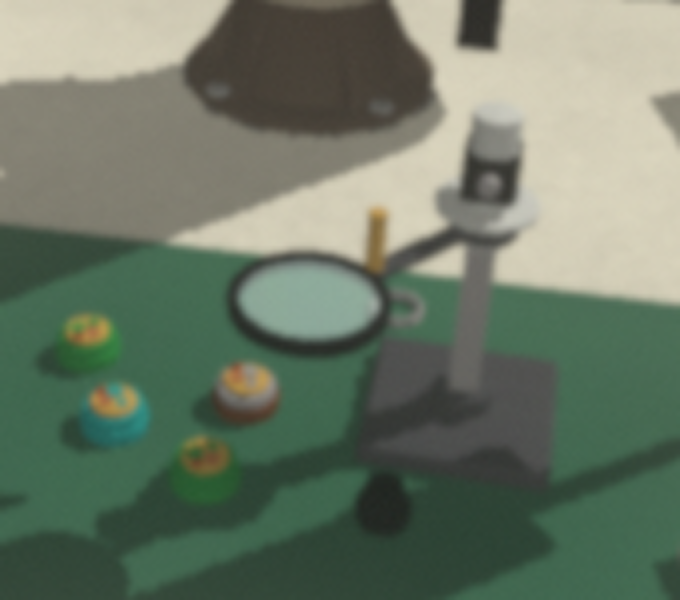

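The near finger's tip shows at crop (478,47), with the button at (490,186) and the tube top at (497,115). I'll use the known finger position to calibrate the scene camera's offset.

```bash
python3 - <<'E'
from h import *
np.set_printoptions(precision=4,suppress=True)
S=read_camera("scene")
s=lambda u,v:ray(S,(260+(u+.5)/4-.5,150+(v+.5)/4-.5))
st=read_state();print(st["tool_pos"],st["joint_pos"][0])
print("tip", atz(s(478,47),st["tool_pos"][2]-.008),"expect",st["tool_pos"]+[.0595,-.0014,-.008])
print("btn",atz(s(490,186),.205),"top",atz(s(497,115),.245))
E
```

```text
[0.5053 0.1585 0.3235] 0.1791814981176461
tip [0.5689 0.1587 0.3155] expect [0.5648 0.1571 0.3155]
btn [0.532  0.1762 0.205 ] top [0.5137 0.1754 0.245 ]
```

Emit:
arm_command --deltas "0 0.017 0 0 0 0;0 0 -0.03 0 0 0;0 0 -0.04 0 0 0;0 0 -0.03 0 0 0;0 0 -0.02 0 0 0;0 0 0 0 0 0;0 0 0 0 0 0"

```text
time_s: 3.25
tool_pos: [0.5058, 0.1756, 0.2037]
tool_rot: [2.25, 2.19, 0.003]
wrist_force: [-0.2, -0.0, 0.1]
width: 1.001
grasp_force: 0.0
```

Emit:
arm_command --deltas "0 0 -0.004 0 0 0;0 0 -0.004 0 0 0;0 0 0 0 0 0;0 0 0 0 0 0;0 0 0 0 0 0;0 0 0 0 0 0" --gripper 0.42 --squeeze 6

```text
time_s: 3.85
tool_pos: [0.5052, 0.1759, 0.194]
tool_rot: [2.25, 2.192, 0.002]
wrist_force: [5.1, -0.5, -2.2]
width: 0.598
grasp_force: 2.5
```

Emit:
arm_command --deltas "0 0 0 0 0 0;0 0 0 0 0 0;0 0 0 0 0 0;0 0 0 0 0 0" --gripper 0.52 --squeeze 5

```text
time_s: 4.25
tool_pos: [0.5061, 0.176, 0.1939]
tool_rot: [2.249, 2.191, 0.004]
wrist_force: [8.7, -0.1, -4.0]
width: 0.482
grasp_force: 4.0
```

The button finger touched first, which puts the axis at about x=0.505. I'll close fully and shift slightly to +x.

Emit:
arm_command --deltas "0.0005 0 0 0 0 0;0 0 0 0 0 0;0 0 0 0 0 0;0 0 0 0 0 0;0 0 0 0 0 0" --gripper 0.62 --squeeze 14

```text
time_s: 4.75
tool_pos: [0.506, 0.176, 0.1938]
tool_rot: [2.25, 2.191, 0.002]
wrist_force: [6.0, 0.8, -1.8]
width: 0.43
grasp_force: 14.0
```

The opening is 41 mm, so the button is fully in at 14 N. Sliding down 4 mm first.

Emit:
arm_command --deltas "0 0 -0.001 0 0 0;0 0 -0.001 0 0 0;0 0 -0.001 0 0 0;0 0 -0.001 0 0 0;0 0 0 0 0 0"

```text
time_s: 5.25
tool_pos: [0.506, 0.176, 0.19]
tool_rot: [2.249, 2.191, 0.003]
wrist_force: [5.4, 0.2, -0.4]
width: 0.432
grasp_force: 14.0
```

Emit:
arm_command --deltas "0 0 -0.001 0 0 0;0 0 -0.001 0 0 0;0 0 -0.001 0 0 0;0 0 -0.001 0 0 0;0 0 -0.001 0 0 0;0 0 0 0 0 0;0 0 0 0 0 0"

```text
time_s: 5.95
tool_pos: [0.506, 0.176, 0.185]
tool_rot: [2.249, 2.191, 0.003]
wrist_force: [5.9, 0.7, -0.7]
width: 0.429
grasp_force: 14.0
```

The tube followed by about 9 mm; otherwise the tips would have hit the flange. I'll let go and turn 90° to grip the sides of the block clear of the button. Friction then limits the downward force.

Emit:
arm_command --deltas "-0.001 0 0 0 0 0;0 0 0.001 0 0 0;0 0 0.002 0 0 0;0 0 0 0 0 0.14;0 0 0 0 0 0.143;0 0 0 0 0 0.143;0 0 0 0 0 0.143;0 0 0 0 0 0.143;0 0 0 0 0 0.143;0 0 0 0 0 0.143;0 0 0 0 0 0.143;0 0 0 0 0 0.143" --gripper 0

```text
time_s: 7.15
tool_pos: [0.5037, 0.1759, 0.1877]
tool_rot: [-0.48, -3.104, 0.0]
wrist_force: [0.2, -0.4, -0.0]
width: 1.0
grasp_force: 0.0
```

Emit:
arm_command --deltas "0 0 0 0 0 0.143;0 0 0 0 0 0.143;0 0 0 0 0 0;0 0 0 0 0 0;0 0 0 0 0 0" --gripper 0.55 --squeeze 6

```text
time_s: 7.65
tool_pos: [0.5041, 0.1759, 0.1877]
tool_rot: [-0.047, -3.141, -0.0]
wrist_force: [0.4, 0.3, 0.3]
width: 0.638
grasp_force: 0.0
```

```bash
python3 - <<'E'
from h import *
s=read_state();print(s["time_s"],s["tool_pos"],s["joint_pos"],s["wrist_force"],s["width"])
S=read_camera("scene")
a=cv2.resize(S["img"][150:250,330:430],None,fx=6,fy=6,interpolation=cv2.INTER_CUBIC)
cv2.imwrite("pics/s2.png",a[:,:,::-1])
E
```

```text
7.65 [0.50406851 0.17587539 0.18773824] [ 2.11886469e-01  4.03480677e-01  1.82308642e+00  1.63482368e-04
  9.15314270e-01 -1.32895319e+00] [0.38047395 0.26419652 0.27003332] 0.637606190478134
```

View pics/s2.png

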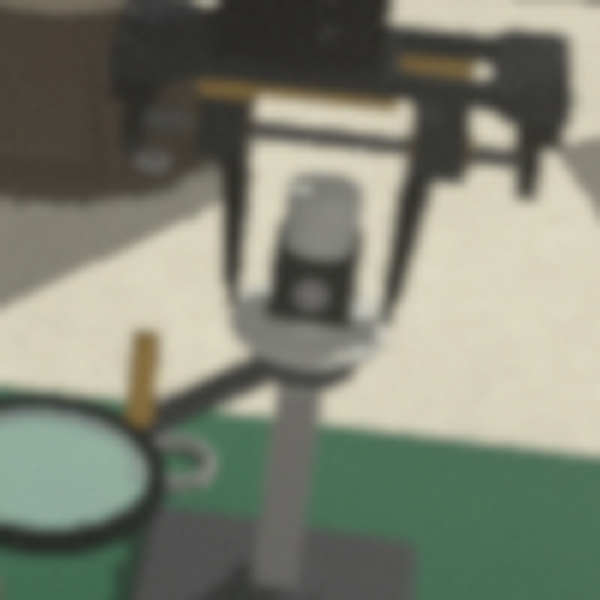

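The fingers straddle the block's ±y sides, with the button clear at crop (312,295). Closing on the block now.

Emit:
arm_command --deltas "0 0 0 0 0 0;0 0 0 0 0 0;0 0 0 0 0 0;0 0 0 0 0 0;0 0 0 0 0 0" --gripper 0.7 --squeeze 10

```text
time_s: 8.2
tool_pos: [0.5042, 0.1766, 0.1877]
tool_rot: [0.043, 3.141, 0.002]
wrist_force: [-0.5, 5.9, -1.0]
width: 0.38
grasp_force: 10.0
```

Emit:
arm_command --deltas "0 0 -0.0005 0 0 0;0 0 -0.0005 0 0 0;0 0 -0.0005 0 0 0;0 0 -0.0005 0 0 0;0 0 -0.0005 0 0 0;0 0 -0.0005 0 0 0"

```text
time_s: 8.8
tool_pos: [0.5042, 0.1766, 0.1852]
tool_rot: [0.043, 3.141, 0.002]
wrist_force: [-1.3, 6.1, 5.4]
width: 0.381
grasp_force: 10.0
```

Emit:
arm_command --deltas "0 0.0005 -0.0005 0 0 0;0 0 -0.0005 0 0 0;0 0 -0.0005 0 0 0;0 0 -0.0005 0 0 0;0 0 -0.0005 0 0 0;0 0 -0.0005 0 0 0"

```text
time_s: 9.4
tool_pos: [0.5042, 0.1766, 0.1818]
tool_rot: [0.043, 3.141, 0.001]
wrist_force: [-2.0, 4.5, 3.8]
width: 0.378
grasp_force: 10.0
```

Emit:
arm_command --deltas "0 0 -0.0005 0 0 0;0 0 -0.0005 0 0 0;0 0 -0.0005 0 0 0;0 0 -0.0005 0 0 0"

```text
time_s: 9.8
tool_pos: [0.5042, 0.1766, 0.1797]
tool_rot: [0.042, 3.141, 0.001]
wrist_force: [-2.1, 4.9, 4.9]
width: 0.381
grasp_force: 10.0
```

Emit:
arm_command --deltas "0 0 -0.0005 0 0 0;0 0 -0.0005 0 0 0;0 0 -0.0005 0 0 0;0 0 -0.0005 0 0 0"

```text
time_s: 10.2
tool_pos: [0.5043, 0.1766, 0.1777]
tool_rot: [0.042, 3.141, 0.001]
wrist_force: [-1.2, 4.8, 4.0]
width: 0.375
grasp_force: 10.0
```

Emit:
arm_command --deltas "0 0 -0.0005 0 0 0;0 0 -0.0005 0 0 0;0 0 -0.0005 0 0 0"

```text
time_s: 10.5
tool_pos: [0.5043, 0.1766, 0.176]
tool_rot: [-0.042, -3.141, -0.001]
wrist_force: [-1.0, 5.3, 2.1]
width: 0.377
grasp_force: 10.0
```

Emit:
arm_command --deltas "0 0 -0.0005 0 0 0;0 0 -0.0005 0 0 0;0 0 -0.0005 0 0 0"

```text
time_s: 10.8
tool_pos: [0.5043, 0.1766, 0.1748]
tool_rot: [0.042, 3.141, 0.001]
wrist_force: [-2.9, 4.4, 9.0]
width: 0.379
grasp_force: 10.0
```

Emit:
arm_command --deltas "0 0 -0.0005 0 0 0;0 0 0 0 0 0;0 0 0 0 0 0"

```text
time_s: 11.1
tool_pos: [0.5043, 0.1766, 0.1746]
tool_rot: [0.042, 3.141, 0.001]
wrist_force: [-3.8, 4.0, 9.2]
width: 0.381
grasp_force: 10.0
```

Emit:
arm_command --deltas "0 0 -0.0005 0 0 0;0 0 -0.0005 0 0 0;0 0 0 0 0 0"

```text
time_s: 11.4
tool_pos: [0.5045, 0.1766, 0.1741]
tool_rot: [0.042, 3.14, 0.001]
wrist_force: [-3.9, 3.4, 13.7]
width: 0.381
grasp_force: 10.0
```

The tube has stopped dead: 13.7 N for only 0.5 mm, at about 22 mm of travel. I'll ease off, release, rise and go above the knob with the fingers turned tangential.

Emit:
arm_command --deltas "0 0 0.001 0 0 0;0 0 0 0 0 0;0 0 0 0 0 0;0 0 0 0 0 0;0 0 0.03 0 0 0;0 0 0.045 0 0 -0.1;0 0 0.045 0 0 -0.1;0.02 -0.02 0 0 0 -0.1;0.03 -0.025 0 0 0 -0.13;0.0245 -0.0195 0 0 0 -0.13;0 0 0 0 0 -0.13;0 0 0 0 0 0" --gripper 0

```text
time_s: 12.6
tool_pos: [0.579, 0.1112, 0.2936]
tool_rot: [-1.106, -2.939, 0.001]
wrist_force: [0.6, -0.1, 0.5]
width: 0.998
grasp_force: 0.0
```

```bash
python3 - <<'E'
from h import *
s=read_state();print(s["time_s"],s["tool_pos"],s["tool_rot"],s["joint_pos"],s["wrist_force"],s["width"])
S=read_camera("scene");T=read_camera("top")
a=cv2.resize(S["img"][150:250,310:430],None,fx=5,fy=5,interpolation=cv2.INTER_CUBIC)
cv2.imwrite("pics/s3.png",a[:,:,::-1])
E
```

```text
12.6 [0.57901321 0.11115332 0.29356177] [-1.10630977e+00 -2.93936555e+00  6.83875793e-04] [ 7.76564776e-02  3.77827412e-01  1.55178515e+00 -2.48420583e-06
  1.21300273e+00 -7.73184157e-01] [ 0.62526876 -0.1237741   0.5004266 ] 0.9977817825334859
```

View pics/s3.png

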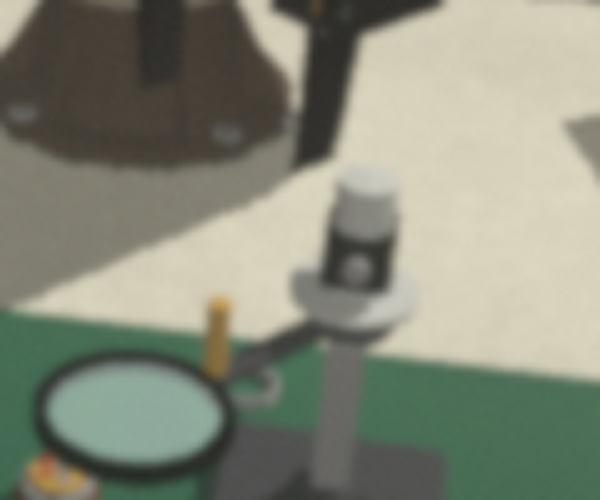

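The tube is down with the button visible at (357,268), and the knob top is at (219,302). Quick check of the knob position, and of the travel from the tube top at (368,178).

```bash
python3 - <<'E'
from h import *
np.set_printoptions(precision=4,suppress=True)
S=read_camera("scene")
s=lambda u,v:ray(S,(310+(u+.5)/5-.5,150+(v+.5)/5-.5))
print("knob",atz(s(219,302),.187)-[.004,.0015,0])
for z in(.22,.223,.227,.231):print(z,atz(s(368,178),z))
for z in(.178,.183,.188):print("btn",z,atz(s(357,268),z))
E
```

```text
knob [0.5778 0.1099 0.187 ]
0.22 [0.5031 0.1762 0.22  ]
0.223 [0.5086 0.176  0.223 ]
0.227 [0.5158 0.1758 0.227 ]
0.231 [0.5231 0.1756 0.231 ]
btn 0.178 [0.5218 0.176  0.178 ]
btn 0.183 [0.5299 0.1758 0.183 ]
btn 0.188 [0.538  0.1756 0.188 ]
```

Emit:
arm_command --deltas "0 0 -0.04 0 0 0;0 0 -0.04 0 0 0;0 0 -0.03 0 0 0;0 0 -0.016 0 0 0;0 0 0 0 0 0;0 0 0 0 0 0"

```text
time_s: 13.35
tool_pos: [0.5788, 0.1122, 0.1689]
tool_rot: [1.099, 2.943, 0.0]
wrist_force: [-0.2, -0.3, 0.5]
width: 1.004
grasp_force: 0.0
```

Emit:
arm_command --deltas "0 0 0 0 0 0;0 0 0 0 0 0;0 0 0 0 0 0;0 0 0 0 0 0;0 0 0 0 0 0;0 0 0 0 0 0;0 0 0 0 0 0" --gripper 0.92 --squeeze 5

```text
time_s: 14.05
tool_pos: [0.5787, 0.1119, 0.1682]
tool_rot: [1.102, 2.942, 0.0]
wrist_force: [-0.4, 0.5, -0.6]
width: 0.468
grasp_force: 0.0
```

Emit:
arm_command --deltas "0 0 0 0 0 0;0 0 0 0 0 0;0 0 0 0 0 0;0 0 0 0 0 0;0 0 0 0 0 0;0 0 0 0 0 0;0 0 0 0 0 0"

```text
time_s: 14.75
tool_pos: [0.5788, 0.1119, 0.1682]
tool_rot: [1.102, 2.942, 0.0]
wrist_force: [0.2, 1.0, -0.3]
width: 0.119
grasp_force: 5.0
```

Emit:
arm_command --deltas "-0.0042 -0.0045 0 0 0 -0.063;-0.0045 -0.0043 0 0 0 -0.063;-0.0047 -0.004 0 0 0 -0.063;-0.0049 -0.0037 0 0 0 -0.063;-0.0052 -0.0033 0 0 0 -0.063;-0.0054 -0.003 0 0 0 -0.063"

```text
time_s: 15.35
tool_pos: [0.5496, 0.0893, 0.1682]
tool_rot: [-1.639, -2.68, -0.001]
wrist_force: [0.5, 4.7, 0.1]
width: 0.124
grasp_force: 5.0
```

Emit:
arm_command --deltas "-0.0056 -0.0027 0 0 0 -0.063;-0.0057 -0.0023 0 0 0 -0.063;-0.0058 -0.002 0 0 0 -0.063;-0.006 -0.0016 0 0 0 -0.063;-0.006 -0.0012 0 0 0 -0.063;-0.0061 -0.0008 0 0 0 -0.063;0 0 0 0 0 0;0 0 0 0 0 0;0 0 0 0 0 0"

```text
time_s: 16.25
tool_pos: [0.5142, 0.0792, 0.1682]
tool_rot: [-2.109, -2.326, -0.001]
wrist_force: [-1.3, 6.2, -0.3]
width: 0.122
grasp_force: 5.0
```

```bash
python3 - <<'E'
from h import *
s=read_state();print(s["time_s"],s["tool_pos"],s["tool_rot"],s["wrist_force"],s["width"])
S=read_camera("scene")
a=cv2.resize(S["img"][150:270,290:430],None,fx=5,fy=5,interpolation=cv2.INTER_CUBIC)
cv2.imwrite("pics/s4.png",a[:,:,::-1])
E
```

```text
16.25 [0.51421426 0.07915435 0.16822131] [-2.10937281e+00 -2.32648567e+00 -6.22668270e-04] [-1.3108464   6.17388676 -0.33367731] 0.12244630785572044
```

View pics/s4.png

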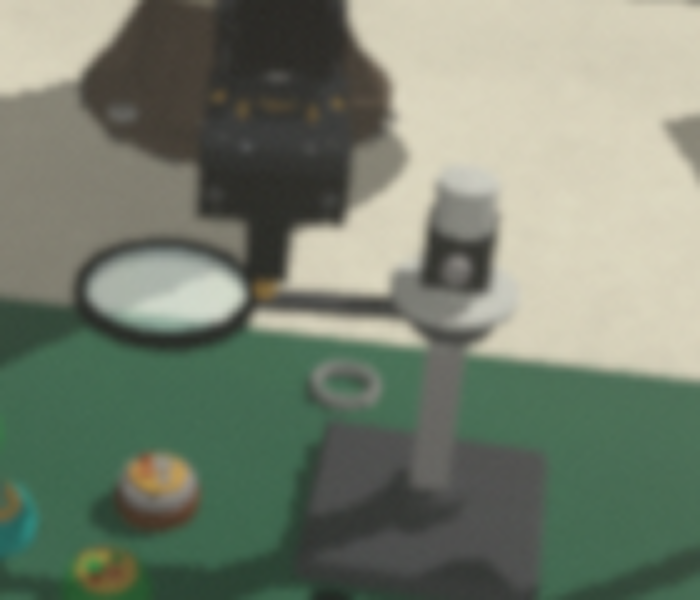

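The lens is now at crop (165,292) and the holder top at (160,470). I'll release the knob and rise clear, then measure from the top view.

Emit:
arm_command --deltas "0 -0.0005 0 0 0 0;0 0 0 0 0 0;0 0 0 0 0 0;0 0 0 0 0 0;0 0 0.03 0 0 0;0 0 0.045 0 0 0;0 0 0.05 0 0 0;-0.04 -0.04 0.02 0 0 0;-0.04 -0.05 0 0 0 0;0 -0.05 0 0 0 0;0 -0.05 0 0 0 0;0 0 0 0 0 0" --gripper 0.5

```text
time_s: 17.5
tool_pos: [0.4498, -0.099, 0.3101]
tool_rot: [2.115, 2.321, -0.001]
wrist_force: [-0.8, -0.2, 0.0]
width: 0.497
grasp_force: 0.0
```

```bash
python3 - <<'E'
from h import *
np.set_printoptions(precision=4,suppress=True)
st=read_state();print(st["time_s"],st["tool_pos"],st["width"])
S=read_camera("scene");T=read_camera("top")
s=lambda u,v:ray(S,(290+(u+.5)/5-.5,150+(v+.5)/5-.5))
print("lens",atz(s(165,292),.143),"holder",atz(s(160,470),.025))
a=cv2.resize(T["img"][150:260,225:365],None,fx=5,fy=5,interpolation=cv2.INTER_CUBIC)
cv2.imwrite("pics/t5.png",a[:,:,::-1])
E
```

```text
17.5 [ 0.4498 -0.099   0.3101] 0.4965227517375422
lens [0.5221 0.0271 0.143 ] holder [0.5234 0.0278 0.025 ]
```

View pics/t5.png

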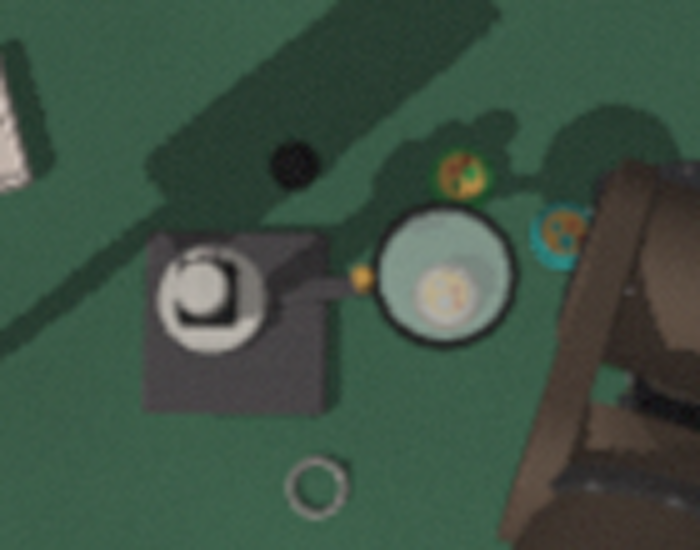

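```bash
python3 - <<'E'
from h import *
T=read_camera("top");t=lambda u,v:ray(T,(225+(u+.5)/5-.5,150+(v+.5)/5-.5))
l=atz(t(445,276),.143);h=atz(t(447,294),.025);d=np.linalg.norm((l-h)[:2]);print(l,h,d)
if d<.007: print(close_job())
E
```

```text
[0.51735602 0.02761622 0.143     ] [0.51919765 0.02697707 0.025     ] 0.001949383870780089
the job is handed in; nothing more can be done
None
```

I handed the job in: the tube stopped dead about 22 mm below its start, which I take to be the next hole, and the lens is centred about 2 mm from the movement holder. The lock is judged by feel: I could not confirm in the images that the button is fully out.

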